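# Shift the bench gearbox into its third slot

## Robot

A 6-joint arm with a two-finger parallel gripper is mounted at the origin on the work surface; the furniture and walls round the work are solid. World frame = base frame: x ahead of the robot, y to its left, z up, the work surface at z = 0. Lengths are in m, angles in rad, forces in N, time in s.
With the tool pointing down it reaches from about 0.3 to 0.75 m from the base axis. Payload 8.5 kg.
Tool frame: the origin (TCP) lies on the mounting face of the last link; the fingertips stand 173 mm ahead of it and the grasp point (between the pads) lies 155 mm ahead of it (ctrl.tips_ahead is the distance from the TCP to the fingertips, in m); z points along the fingers, y is the direction in which the jaws open and shut (so a half turn about z gives the same grasp; the last joint's range is limited). The gripper opens to 85 mm and grips with 20 to 120 N. Pads are 22 mm wide; open, the fingers measure 114 mm over their backs; the gripper's body (76 mm by 85 mm) begins 54 mm behind the grasp point. The pads swing forward as they close: fully open they stand 13 mm farther back than shut.
Start: joints at [-1.563, 0.381, 1.297, -0, 1.464, -0.215], TCP at [0.122, -0.536, 0.405] pointing down, gripper open.
Joint ranges: [-3.11, 3.11], [-0.89, 2.33], [0.22, 2.48], [-1.42, 4.56], [0.17, 2.85], [-2.88, 2.88]. Speed limits (rad/s): [2.39, 2.39, 3.14, 3.14, 3.14, 3.14].

## Interface

Orientations are given as a 3x3 rotation matrix whose columns are the frame's x, y, z axes.
In Python, from bench import readout, optics, workorder, nets, ctrl gives the robot as it stands.
- The arm moves only by the shell command python3 -m creep 'ROWS' [FORCE]. ROWS is JSON, a list of rows, each an object with "fingers": the opening, from 0 (shut) to 1 (fully open); "linear": the shift along the world's x, y, z in mm, a list of three; "angular": the turn, a rotation vector about the world's x, y, z in degrees, a list of three. A call has 1 to 12 rows; each row shifts and turns the commanded pose from where the row before left it; what a row does not reach is not made up. A row lasts 1/10 s, in which the tool goes at most 50 mm and 8.59 degrees, less where a joint would pass 70% of its speed; a pose out of reach is approached as far as the arm can. A call with a gripper value outside its range is refused whole. The fingers move at their own pace and stop on an object; FORCE is the grip in N (left out, the last holds). Time passes only in rows, so rows that do not move let the fingers close. It gives the time, the measured TCP pose, the force and the opening at its end, in the units of the state.
- readout.get_state(): the state, without advancing time (a new reading comes with each control period).
- optics.capture(name): name is "side" or "top"; returns the picture (480x640x3 uint8, blue, green, red); there is no depth.
- optics.calibration(name): a dict with "fx", "fy", "cx", "cy" (pixels), "world_from_camera" (4x4, takes a point from camera to world coordinates). Camera axes: x right, y down, z forward; pixel columns grow to the right and rows downward; lengths in m; the calibration is good to about 2 mm. A picture is of the moment at which its call begins. calibration takes no time and is no camera call.
- workorder.close_job(): hands the job in, once; it reports no verdict.
Trained networks look in the newest picture that a camera, given by its name, has taken for a name from the list of things; names that differ only in an ending like _2 or _b are one class to them, and where a whole thing is asked for, a point or a joint stands for the part that bears it (a point fixed in the world has none). Each returns a list of dicts, best first, with "confidence" (0 to 1); they miss things now and then, are a little off and sometimes report something else, mostly with a low value. They report only what shows in the picture. A call takes as long as a camera call.
- nets.look_for(label, camera): "xy" ([column, row] as shares, 0 to 1, of the picture: columns of its width, rows of its height, amid what is visible of it).
The state is a dict: "time_s": time; "joint_pos": joint angles; "joint_vel": joint speeds; "tau": joint torques, N m; "tool_pos": TCP position; "tcp_rot": TCP orientation; "wrist_force": force on the tool from outside, world axes, zero at the start; "ft_torque": the same for the moment, N m; "opening": finger opening in m.
Only numpy, scipy, OpenCV 4.12 (cv2) and the standard library are available. Lean on these libraries where they do the work, as an engineer would, in place of code of your own. Each camera call takes 0.05 s, during which the arm holds its last target.

## Task

Put the change-speed gearbox on the bench into third: push the lever's ball knob across to the right along the gate's cross channel and then forward, away from you, until it is fully home at the end of the third (right-hand) forward slot, and leave it there. Do not shift into any other slot on the way. Only push the lever, never draw it upward, and leave the loose things round the gearbox where they are.

Things in the scene. Friction and masses are not known exactly. Their poses are not given: they have to be found in the camera images.
- gearbox: Grey gearbox fixed to the bench, foot 130 x 172 mm, 91 mm high; on its right a belt pulley on a shaft, reaching 123 mm to -y, its top 75 mm high. Origin: centre of its underside, on the bench. x points forward (away from the robot, turned up to 0.35 rad either way), y left, z up. At the start the lever stands in the gate's cross channel, somewhere between the first and second slot.
- gate (a point): Centre of the H-shaped gate in the steel top plate (6 mm thick), 91 mm above the bench; axes as the gearbox. Cross channel 18 mm wide along y at x = 0. Three slots 18 mm wide cross it at y = +27 (first), 0 (second), -27 mm (third, right-hand); each runs 31 mm forward and 31 mm back from the channel's centre line. Its walls stop the rod.
- knob_centre (a point): Centre of the lever's black ball knob, 36 mm wide, on a 12 mm rod, 150 mm above the pivot, which is 18 mm above the gearbox origin. Height 168 mm upright, 158 leaning fully across, 152 home in the third slot. Fully across it is 54 mm right of the gearbox's centre; home in the third slot 52 mm right and 44 mm forward. z along the rod.
- lever_across (a joint): Sideways lean of the lever in rad, 0 over the second slot, +0.368 (stop) over the third, right-hand slot, -0.368 (stop) over the first. Friction keeps it where it is left: about 1.5 N at the knob moves it.
- lever_fore (a joint): Forward lean of the lever in rad: 0 in the middle of the cross channel (the channel leaves about 0.04 of play), +0.30 (stop) at a slot's forward end, -0.30 (stop) at its rear end. It too stays where it is left; about 1.5 N at the knob moves it.
- lever_lift (a joint): How far the rod has been drawn upward out of its seat, in m: 0 seated, 0.015 at most. A spring holds it down with about 6 N. It is to stay seated. (Beware: clamps hang behind the gearbox from a wall shelf, down to 0.26 m above the bench, around x = 0.58, y = -0.08 and beyond; come in from nearer the robot.)
- rubber_stop: Black rubber stop, a short cylinder 33 mm in diameter and 26 mm high, loose on the bench left of the gearbox. Origin: centre of its underside. A bystander: leave it.
- chuck_key: Black T-shaped chuck key, 85 x 72 x 18 mm, lying loose on the bench right of the gearbox, farther back than the beech block. Origin: centre of its underside. A bystander: leave it.
- offcut_a: Beech block, 35 x 62 x 21 mm, lying loose on the bench to the right of the gearbox. Origin: centre of its underside. A bystander: leave it.

How it is judged:
On the way:
1. the lever stands in the cross channel, over against the third slot (value of joint lever_across above 0.31 rad and value of joint lever_fore between -0.1 and 0.1 rad), for 0.1 s.
At the end, for the whole second after the job is handed in: The lever is in the third, right-hand slot (sideways lean above 0.30 rad) and home at its forward end (forward lean above 0.25 of 0.30 rad), at rest, seated within 4 mm; the rubber stop, the chuck key and the beech block lie within 30 mm of where they were (value of joint lever_across above 0.3 rad and value of joint lever_fore above 0.25 rad and value of joint lever_lift below 0.004 m and velocity of joint lever_across between -0.05 and 0.05 rad/s and velocity of joint lever_fore between -0.05 and 0.05 rad/s and distance of each of rubber_stop, chuck_key, offcut_a from where it was at the start of the episode below 0.03 m); the robot touches nothing.
It fails at once if the lever went forward into the first or second slot (value of joint lever_across below 0.2 rad and value of joint lever_fore above 0.15 rad).
It fails at once if the lever went back into a rear slot (value of joint lever_fore below -0.15 rad).
It fails at once if the lever was drawn upward (value of joint lever_lift above 0.007 m).
It fails at once if a loose thing beside the gearbox was moved more than 30 mm (distance of any of rubber_stop, chuck_key, offcut_a from where it was at the start of the episode above 0.03 m).
It also fails if it takes over 58 s, if anything falls off the work surface, if the arm or the gripper's body presses on something with over 40 N, if the wrist force passes 120 N, or if a joint passes its speed limit or range.

## Working session

There is one attempt and no reset: what is moved stays moved. The work goes in short steps, Python scripts to look and compute and a shell command to move; the robot and the scene stay as the last step left them, time stands still between calls to the robot, and variables do not carry over. Pictures are saved under pics/ and viewed, and the job is handed in when it is done.

```bash
mkdir -p pics; ls
cat > h.py <<'E'
from bench import readout, optics, workorder, nets, ctrl
import numpy as np, cv2
def ray(cam,u,v):
    c=optics.calibration(cam);T=np.array(c["world_from_camera"])
    d=T[:3,:3]@np.array([(u-c["cx"])/c["fx"],(v-c["cy"])/c["fy"],1]);return T[:3,3],d
def atz(cam,u,v,z):
    o,d=ray(cam,u,v);return o+d*(z-o[2])/d[2]
def proj(cam,p):
    c=optics.calibration(cam);T=np.linalg.inv(np.array(c["world_from_camera"]))
    q=T[:3,:3]@np.array(p)+T[:3,3];return [c["fx"]*q[0]/q[2]+c["cx"],c["fy"]*q[1]/q[2]+c["cy"]]
def tri(c1,p1,c2,p2):
    o1,d1=ray(c1,*p1);o2,d2=ray(c2,*p2);d1/=np.linalg.norm(d1);d2/=np.linalg.norm(d2)
    s=np.linalg.lstsq(np.c_[d1,-d2],o2-o1,rcond=None)[0]
    a=o1+s[0]*d1;b=o2+s[1]*d2;return (a+b)/2,np.linalg.norm(a-b)
E
python3 - <<'E'
from h import *
np.set_printoptions(precision=4,suppress=True)
for c in("top","side"):
    cv2.imwrite(f"pics/{c}0.png",optics.capture(c)); k=optics.calibration(c); print(c,k["fx"],k["cx"],k["cy"]);print(np.array(k["world_from_camera"]))
    for n in("knob_centre","gearbox","gate","rubber_stop","chuck_key","offcut_a"):
        print(n,[(round(r["xy"][0]*640),round(r["xy"][1]*480),round(r["confidence"],2)) for r in nets.look_for(n,c)][:3])
s=readout.get_state();print(s["time_s"],s["tool_pos"],np.array(s["tcp_rot"]),s["opening"],ctrl.tips_ahead)
E
```

```text
pics
top 546.7531128171465 319.2666624680777 241.482343925709
[[-0.0287 -0.986   0.1642  0.3322]
 [-0.9993  0.0245 -0.0275  0.1069]
 [ 0.0231 -0.1649 -0.986   1.0613]
 [ 0.      0.      0.      1.    ]]
knob_centre [(285, 252, 0.82)]
gearbox [(297, 252, 0.68)]
gate [(298, 258, 0.66)]
rubber_stop [(236, 281, 0.8)]
chuck_key [(392, 203, 0.75), (235, 281, 0.72)]
offcut_a [(390, 263, 0.64)]
side 433.6593325786562 321.2001190418467 240.65355032212503
[[-0.9303 -0.1882  0.3149  0.2545]
 [-0.3665  0.4406 -0.8195  0.7912]
 [ 0.0155 -0.8778 -0.4788  0.5252]
 [ 0.      0.      0.      1.    ]]
knob_centre [(339, 240, 0.71)]
gearbox [(337, 286, 0.96)]
gate [(337, 288, 0.89)]
rubber_stop [(336, 340, 0.67)]
chuck_key [(312, 244, 0.42)]
offcut_a [(377, 259, 0.71), (336, 337, 0.45)]
0.7 [ 0.1215 -0.5364  0.4047] [[ 0.9753  0.2209 -0.    ]
 [ 0.2209 -0.9753 -0.    ]
 [-0.      0.     -1.    ]] 0.08549205375130131 0.1734
```

View pics/top0.png

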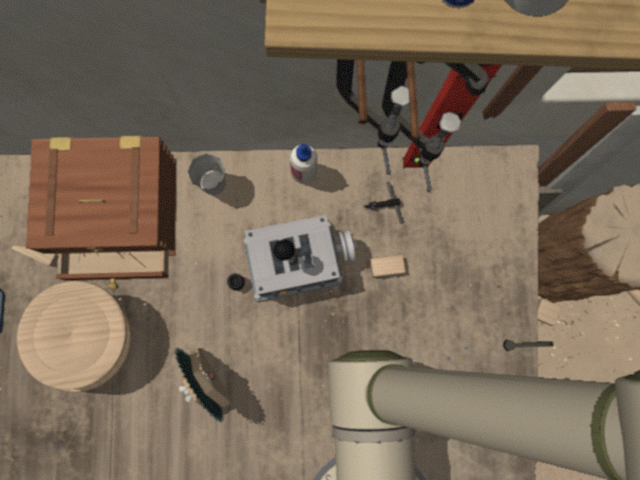

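View pics/side0.png

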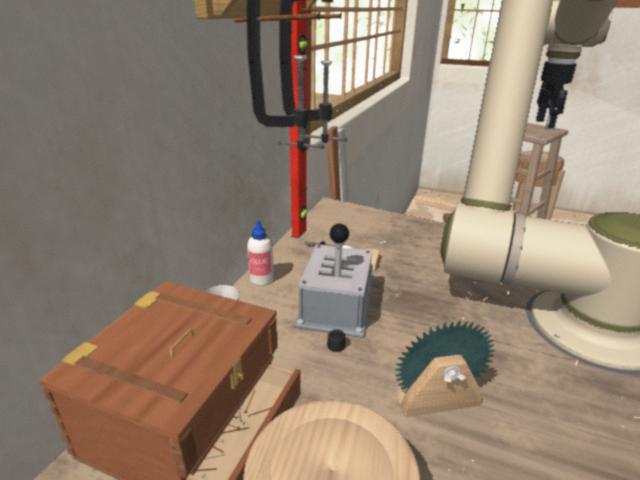

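Run:
```python
from h import *
np.set_printoptions(precision=4,suppress=True)
print(tri("top",(285,252),"side",(339,240)))
for z in (.158,.163,.168): print(atz("top",285,252,z),atz("side",339,240,z))
print("gate",atz("top",298,258,.091),atz("side",337,288,.091))
print("key",atz("top",392,203,.01),"off",atz("top",390,263,.02),"rub",atz("top",236,281,.02))
a=cv2.imread("pics/top0.png")[170:330,200:440];cv2.imwrite("pics/topz.png",cv2.resize(a,None,fx=3.3,fy=3.3,interpolation=2))
a=cv2.imread("pics/side0.png")[190:370,230:450];cv2.imwrite("pics/sidez.png",cv2.resize(a,None,fx=3.3,fy=3.3,interpolation=2))
```

```text
(array([0.4687, 0.1399, 0.1533]), np.float64(0.003476980875430351))
[0.4663 0.1393 0.158 ] [0.4678 0.148  0.158 ]
[0.4655 0.1391 0.163 ] [0.4649 0.1568 0.163 ]
[0.4648 0.1389 0.168 ] [0.462  0.1656 0.168 ]
gate [0.4648 0.1187 0.091 ] [0.4515 0.1977 0.091 ]
key [ 0.5809 -0.0687  0.01  ] off [ 0.4602 -0.0571  0.02  ] rub [0.4334 0.2383 0.02  ]
```

View pics/topz.png

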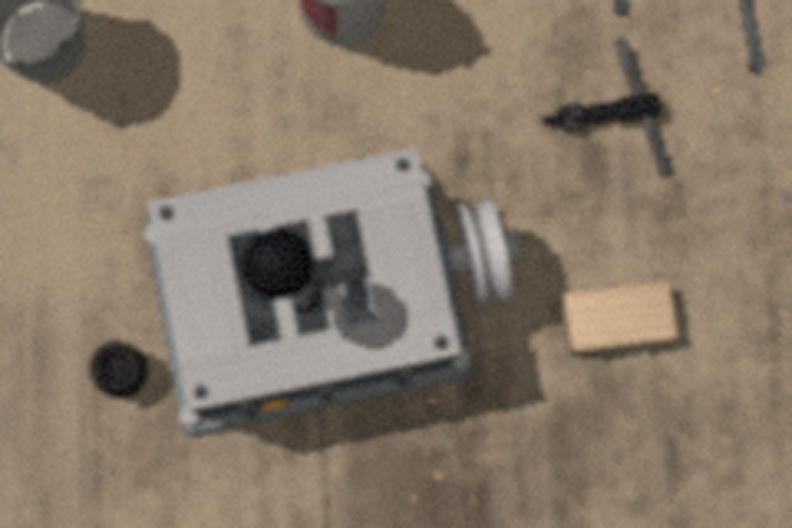

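View pics/sidez.png

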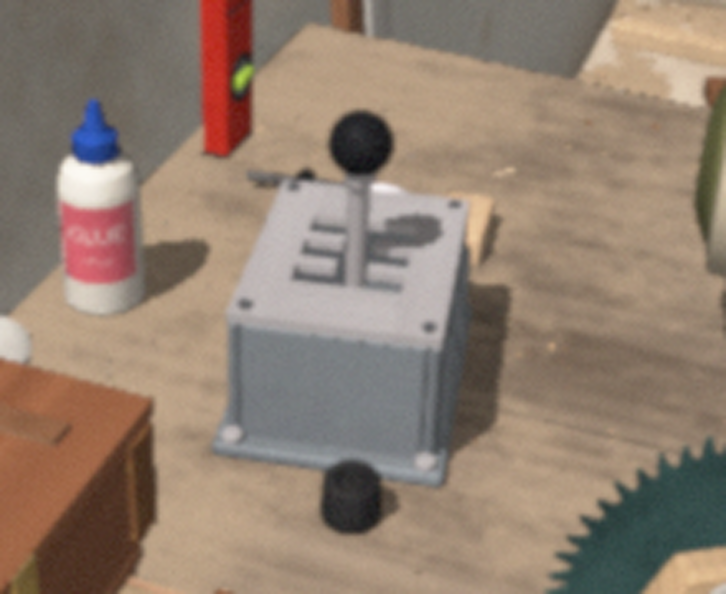

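Run:
```python
from h import *
np.set_printoptions(precision=4,suppress=True)
f=lambda u,v:(200+u/3.3,170+v/3.3)
print("knob",tri("top",f(277,262),"side",(339.4,233.6)))
S=[atz("top",*f(*p),.091) for p in((167,212),(403,163),(441,342),(201,391))]
print(np.array(S)); c=np.mean(S,0); fw=(S[0]+S[1]-S[2]-S[3])/2; rt=(S[1]+S[2]-S[0]-S[3])/2
print("c",c,np.linalg.norm(fw),np.linalg.norm(rt),"yaw fw",np.arctan2(fw[1],fw[0]),"yaw rt",np.arctan2(rt[0],-rt[1]))
g=lambda u,v:(230+u/3.3,190+v/3.3)
S2=[atz("side",*g(*p),.091) for p in((245,303),(293,186),(455,205),(429,327))];print(np.array(S2),np.mean(S2,0))
yaw=(np.arctan2(fw[1],fw[0])+np.arctan2(rt[0],-rt[1]))/2
F=np.array([np.cos(yaw),np.sin(yaw),0]);L=np.array([-F[1],F[0],0])
for k in (tri("top",f(277,262),"side",(339.4,233.6))[0],):
  d=k-c; print("rel fwd,left",d@F,d@L)
for n,a,b,z in(("across",0,-.054,.158),("home",.044,-.052,.152)): p=c+a*F+b*L;p[2]=z;print(n,p)
```

```text
knob (array([0.4696, 0.1407, 0.1668]), np.float64(0.0005729757418377531))
[[0.51   0.2029 0.091 ]
 [0.5342 0.0734 0.091 ]
 [0.435  0.0558 0.091 ]
 [0.412  0.1855 0.091 ]]
c [0.4728 0.1294 0.091 ] 0.10013679934739277 0.13167286292478317 yaw fw 0.1757285206605022 yaw rt 0.1800808013920034
[[0.5117 0.2022 0.091 ]
 [0.5356 0.0726 0.091 ]
 [0.4365 0.0559 0.091 ]
 [0.4134 0.1853 0.091 ]] [0.4743 0.129  0.091 ]
rel fwd,left -0.0011484552807020374 0.011704698004561725
across [0.4824 0.0763 0.158 ]
home [0.5253 0.086  0.152 ]
```

```bash
python3 -m creep '[{"fingers":0,"linear":[24,28,0],"angular":[0,0,0]},{"fingers":0,"linear":[24,28,0],"angular":[0,0,0]},{"fingers":0,"linear":[24,28,0],"angular":[0,0,0]},{"fingers":0,"linear":[24,28,0],"angular":[0,0,0]},{"fingers":0,"linear":[24,28,0],"angular":[0,0,0]},{"fingers":0,"linear":[24,28,0],"angular":[0,0,0]},{"fingers":0,"linear":[24,28,0],"angular":[0,0,0]},{"fingers":0,"linear":[24,28,0],"angular":[0,0,0]},{"fingers":0,"linear":[24,28,0],"angular":[0,0,0]},{"fingers":0,"linear":[24,28,0],"angular":[0,0,0]},{"fingers":0,"linear":[24,28,0],"angular":[0,0,-2.6]},{"fingers":0,"linear":[14,28,0],"angular":[0,0,0]}]' 20
```

```text
time_s: 1.9
tool_pos: [0.4006, -0.1991, 0.4048]
tcp_rot: [[0.984, 0.176, 0.001], [0.176, -0.984, -0.0], [0.0, 0.0, -1.0]]
wrist_force: [0.5, -1.4, -0.4]
opening: -0.0001
```

Tracks well. Cross over to the knob's left side at height.

```bash
python3 -m creep '[{"fingers":0,"linear":[5,32,0],"angular":[0,0,0]},{"fingers":0,"linear":[5,32,0],"angular":[0,0,0]},{"fingers":0,"linear":[5,32,0],"angular":[0,0,0]},{"fingers":0,"linear":[5,32,0],"angular":[0,0,0]},{"fingers":0,"linear":[5,32,0],"angular":[0,0,0]},{"fingers":0,"linear":[5,32,0],"angular":[0,0,0]},{"fingers":0,"linear":[5,32,0],"angular":[0,0,0]},{"fingers":0,"linear":[5,32,0],"angular":[0,0,0]},{"fingers":0,"linear":[5,32,0],"angular":[0,0,0]},{"fingers":0,"linear":[5,32,0],"angular":[0,0,0]},{"fingers":0,"linear":[6,32,0],"angular":[0,0,0]},{"fingers":0,"linear":[6,32,0],"angular":[0,0,0]}]'
python3 - <<'E'
from h import *
for c in("top","side"): cv2.imwrite(f"pics/{c}1.png",cv2.resize(optics.capture(c)[120:380,150:500],None,fx=2.2,fy=2.2))
s=readout.get_state();print(s["time_s"],s["tool_pos"],s["wrist_force"])
E
```

```text
time_s: 3.1
tool_pos: [0.4615, 0.1851, 0.4049]
tcp_rot: [[0.984, 0.177, 0.0], [0.177, -0.984, 0.0], [0.0, 0.0, -1.0]]
wrist_force: [0.3, -0.7, -0.3]
opening: 0.0002
3.2 [0.46163693 0.18621849 0.40456263] [ 0.20609455 -0.74668562  0.18517628]
```

View pics/top1.png

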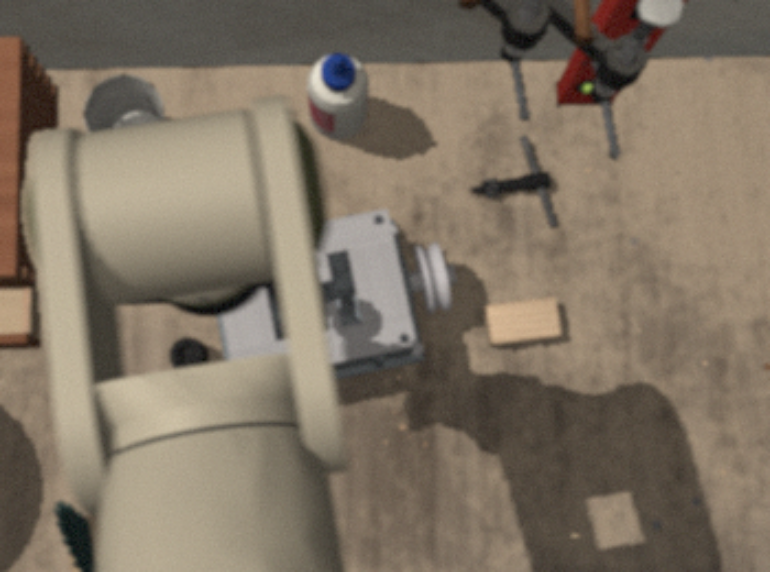

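View pics/side1.png

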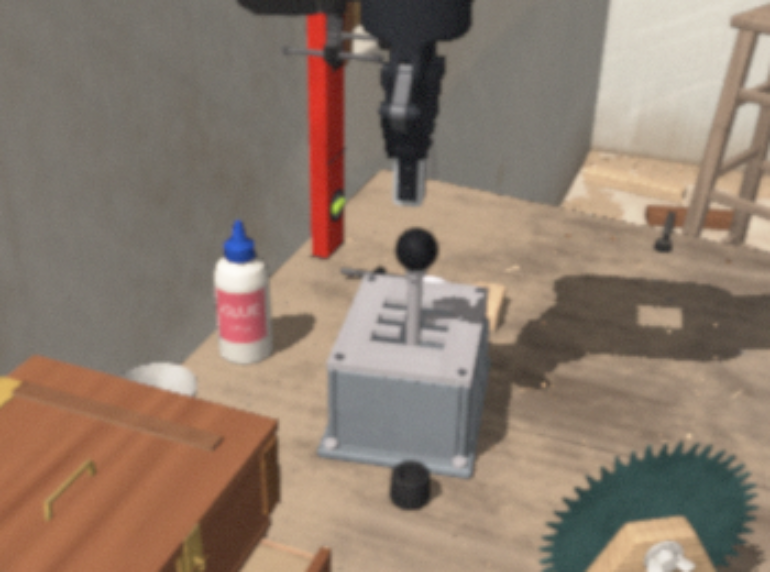

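```bash
python3 -m creep '[{"fingers":0,"linear":[0,0,-20],"angular":[0,0,0]},{"fingers":0,"linear":[0,0,-20],"angular":[0,0,0]},{"fingers":0,"linear":[0,0,-20],"angular":[0,0,0]},{"fingers":0,"linear":[0,0,-20],"angular":[0,0,0]},{"fingers":0,"linear":[0,0,-19],"angular":[0,0,0]},{"fingers":0,"linear":[0,0,0],"angular":[0,0,0]}]'
python3 - <<'E'
from h import *
for c in("top","side"): cv2.imwrite(f"pics/{c}2.png",cv2.resize(optics.capture(c)[120:380,150:500],None,fx=2.2,fy=2.2))
s=readout.get_state();print(s["time_s"],s["tool_pos"],s["wrist_force"])
p=np.array(s["tool_pos"])-[0.4735,0.1292,0];print(p@[np.cos(.178),np.sin(.178),0],p@[-np.sin(.178),np.cos(.178),0])
E
```

```text
time_s: 3.8
tool_pos: [0.4612, 0.183, 0.304]
tcp_rot: [[0.984, 0.176, -0.004], [0.176, -0.984, -0.001], [-0.004, -0.0, -1.0]]
wrist_force: [-0.7, 0.0, -0.2]
opening: 0.0
3.9 [0.46170456 0.18325174 0.3062337 ] [ 0.56793423  0.31519722 -0.03077308]
-0.002038589443465116 0.05528622636629574
```

View pics/side2.png

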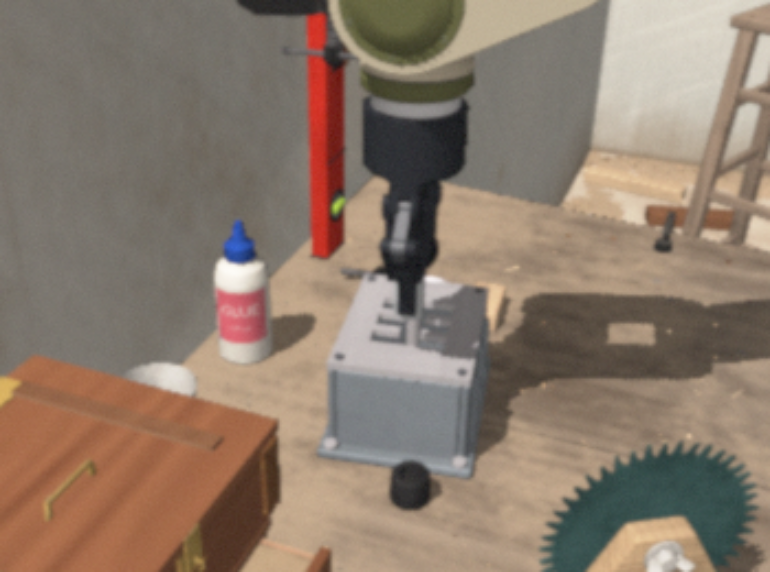

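```bash
python3 -m creep '[{"fingers":0,"linear":[1,-6,0],"angular":[0,0,0]},{"fingers":0,"linear":[1,-6,0],"angular":[0,0,0]},{"fingers":0,"linear":[1,-6,0],"angular":[0,0,0]},{"fingers":0,"linear":[1,-6,0],"angular":[0,0,0]},{"fingers":0,"linear":[1,-6,0],"angular":[0,0,0]},{"fingers":0,"linear":[1,-6,0],"angular":[0,0,0]},{"fingers":0,"linear":[1,-6,0],"angular":[0,0,0]},{"fingers":0,"linear":[1,-6,0],"angular":[0,0,0]},{"fingers":0,"linear":[1,-6,0],"angular":[0,0,0]},{"fingers":0,"linear":[1,-6,0],"angular":[0,0,0]},{"fingers":0,"linear":[0,0,0],"angular":[0,0,0]}]'
python3 - <<'E'
from h import *
for c in("top","side"): cv2.imwrite(f"pics/{c}3.png",cv2.resize(optics.capture(c)[120:380,150:500],None,fx=2.2,fy=2.2))
s=readout.get_state();print(s["time_s"],s["tool_pos"],s["wrist_force"])
p=np.array(s["tool_pos"])-[0.4735,0.1292,0];print(p@[np.cos(.178),np.sin(.178),0],p@[-np.sin(.178),np.cos(.178),0])
E
```

```text
time_s: 5.0
tool_pos: [0.4717, 0.1229, 0.3057]
tcp_rot: [[0.984, 0.176, -0.0], [0.176, -0.984, -0.0], [-0.0, 0.0, -1.0]]
wrist_force: [-0.0, -0.1, 1.1]
opening: -0.0001
5.1 [0.47159443 0.1234088  0.30575241] [-0.68513899 -0.18511799  1.7371846 ]
-0.002900863688755978 -0.00536228980227334
```

View pics/side3.png

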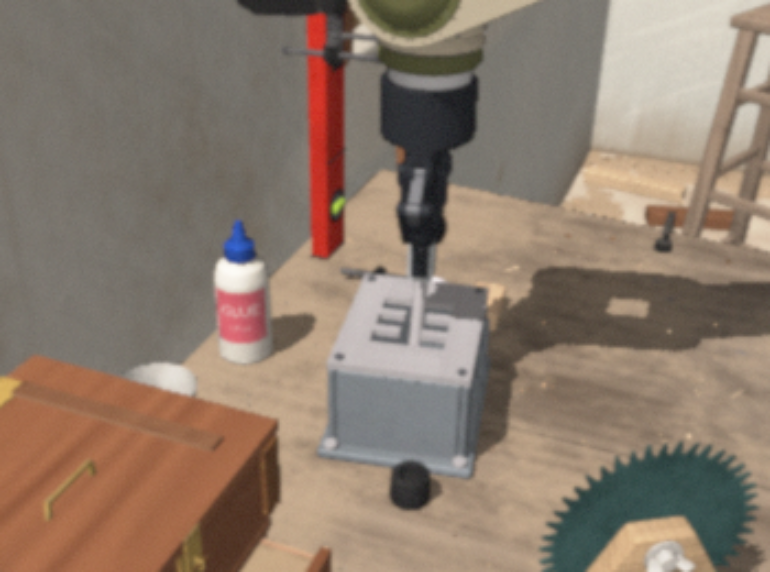

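View pics/top3.png

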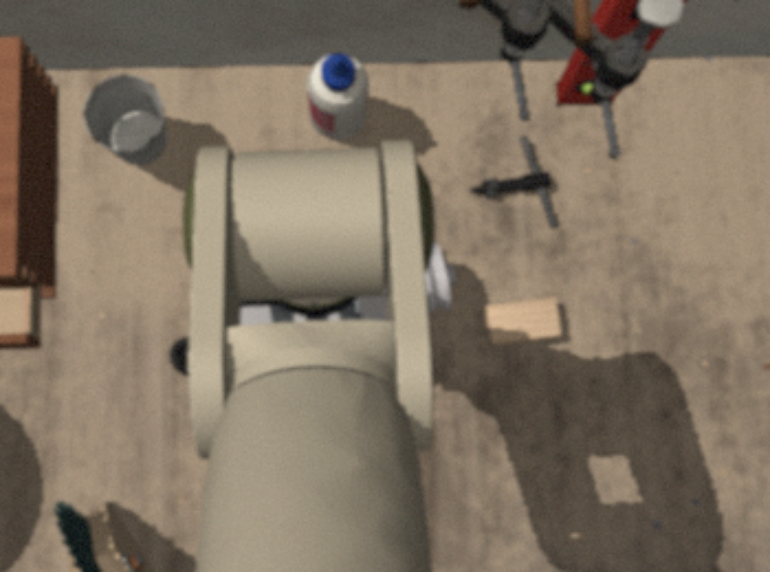

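```bash
python3 -m creep '[{"fingers":0,"linear":[1,-4,0],"angular":[0,0,0]},{"fingers":0,"linear":[1,-4,0],"angular":[0,0,0]},{"fingers":0,"linear":[1,-4,0],"angular":[0,0,0]},{"fingers":0,"linear":[0,0,0],"angular":[0,0,0]}]'; python3 -m creep '[{"fingers":0,"linear":[0.5,-2,0],"angular":[0,0,0]},{"fingers":0,"linear":[0,0,0],"angular":[0,0,0]}]';  python3 -m creep '[{"fingers":0,"linear":[0.5,-2,0],"angular":[0,0,0]},{"fingers":0,"linear":[0,0,0],"angular":[0,0,0]}]'
```

```text
time_s: 5.5
tool_pos: [0.4747, 0.1112, 0.3056]
tcp_rot: [[0.984, 0.176, -0.0], [0.176, -0.984, -0.0], [-0.0, 0.0, -1.0]]
wrist_force: [-0.9, 0.8, 0.7]
opening: 0.0001
time_s: 5.7
tool_pos: [0.475, 0.1095, 0.3056]
tcp_rot: [[0.984, 0.176, -0.0], [0.176, -0.984, 0.0], [-0.0, -0.0, -1.0]]
wrist_force: [-0.2, 1.3, -0.5]
opening: -0.0001
time_s: 5.9
tool_pos: [0.4755, 0.1075, 0.3056]
tcp_rot: [[0.984, 0.176, -0.0], [0.176, -0.984, 0.0], [-0.0, -0.0, -1.0]]
wrist_force: [-0.7, 0.5, -0.4]
opening: 0.0001
```

```bash
python3 -m creep '[{"fingers":0,"linear":[0.3,-1.5,0],"angular":[0,0,0]},{"fingers":0,"linear":[0,0,0],"angular":[0,0,0]}]' | grep -E "pos|force";  python3 -m creep '[{"fingers":0,"linear":[0.3,-1.5,0],"angular":[0,0,0]},{"fingers":0,"linear":[0,0,0],"angular":[0,0,0]}]'| grep -E "pos|force"
python3 - <<'E'
from h import *
for c in("top","side"): cv2.imwrite(f"pics/{c}4.png",cv2.resize(optics.capture(c)[190:370,230:450],None,fx=3.3,fy=3.3))
s=readout.get_state();print(s["wrist_force"])
for p in((.4824,.0763,.158),(.4735,.1292,.091)): print(proj("side",p))
E
```

```text
tool_pos: [0.4758, 0.106, 0.3057]
wrist_force: [0.0, 2.3, -0.8]
tool_pos: [0.4761, 0.1046, 0.3056]
wrist_force: [-0.3, 3.2, -0.6]
[-0.49347988  3.67770186 -1.00519302]
[np.float64(344.2393172776452), np.float64(222.16857892105773)]
[np.float64(338.2086520183685), np.float64(266.1990936473649)]
```

View pics/side4.png

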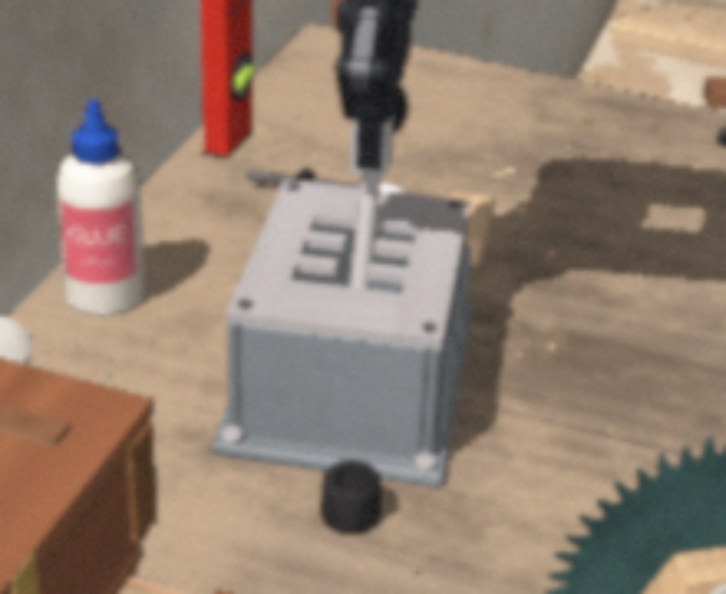

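```bash
python3 -m creep '[{"fingers":0,"linear":[0.2,-1,0],"angular":[0,0,0]},{"fingers":0,"linear":[0,0,0],"angular":[0,0,0]}]' | grep -E "pos|force";  python3 -m creep '[{"fingers":0,"linear":[0.2,-1,0],"angular":[0,0,0]},{"fingers":0,"linear":[0,0,0],"angular":[0,0,0]}]'| grep -E "pos|force"
python3 - <<'E'
from h import *
c=np.array([.4735,.1292,0]);L=np.array([-np.sin(.178),np.cos(.178),0])
for a in(0,.2,.368):
  for z in (.091,.135): 
    p=c-L*(z-.018)*np.tan(a);p[2]=z;q=proj("side",p);print(a,z,(q[0]-230)*3.3,(q[1]-190)*3.3)
E
```

```text
tool_pos: [0.4762, 0.1037, 0.3055]
wrist_force: [-0.4, 4.9, -3.4]
tool_pos: [0.4763, 0.103, 0.3055]
wrist_force: [-0.7, 8.1, -3.1]
0 0.091 357.08855166061613 251.4570090363042
0 0.135 359.78976640264807 184.44682879008542
0.2 0.091 361.2144998847579 238.28085532929467
0.2 0.135 366.44316584287697 164.65763818449904
0.368 0.091 364.8292290274791 226.73727208338383
0.368 0.135 372.1659884072133 147.63626023402637
```

```bash
python3 -m creep '[{"fingers":0,"linear":[-1,5,0],"angular":[0,0,0]},{"fingers":0,"linear":[-1,5,0],"angular":[0,0,0]},{"fingers":0,"linear":[-10,-2,0],"angular":[0,0,0]},{"fingers":0,"linear":[-10,-2,0],"angular":[0,0,0]},{"fingers":0,"linear":[-10,-2,0],"angular":[0,0,0]},{"fingers":0,"linear":[-10,-2,0],"angular":[0,0,0]},{"fingers":0,"linear":[0,0,0],"angular":[0,0,0]}]'
python3 - <<'E'
from h import *
for c in("top","side"): cv2.imwrite(f"pics/{c}5.png",cv2.resize(optics.capture(c)[190:370,230:450],None,fx=3.3,fy=3.3))
s=readout.get_state();print(s["time_s"],s["wrist_force"])
p=np.array(s["tool_pos"])-[0.4735,0.1292,0];print(p@[np.cos(.178),np.sin(.178),0],p@[-np.sin(.178),np.cos(.178),0])
E
```

```text
time_s: 7.5
tool_pos: [0.4332, 0.1044, 0.3059]
tcp_rot: [[0.984, 0.176, -0.001], [0.176, -0.984, -0.0], [-0.001, -0.0, -1.0]]
wrist_force: [-0.4, -0.1, 0.6]
opening: 0.0002
7.6 [ 0.21129279  0.2948376  -0.66953498]
-0.04278740114142405 -0.017438975482757284
```

View pics/side5.png

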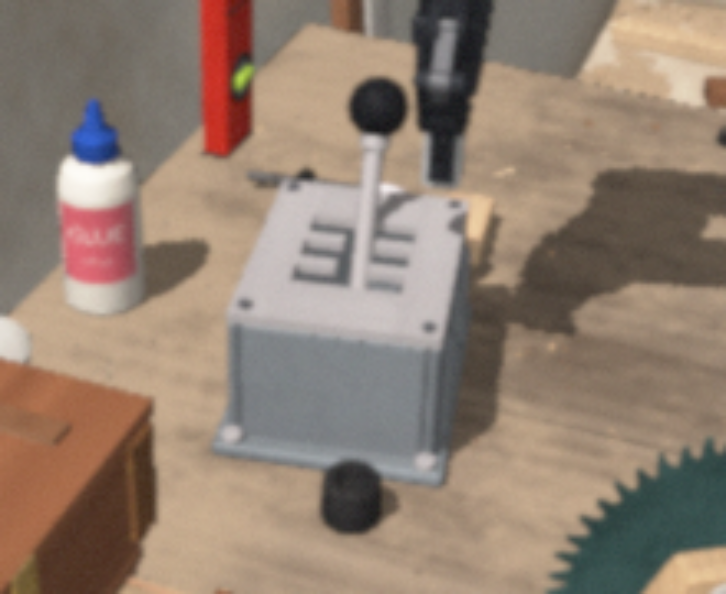

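Run:
```python
from h import *
np.set_printoptions(precision=3,suppress=True)
for z in(.35,.45,.5): print(z,"wrist corner at TCP(.472,.123):",atz("top",150+430/2.2,120+200/2.2,z),"front",atz("top",150+400/2.2,120+142/2.2,z))
for z in(.26,.3,.4): print(z,"clamp rod ends",atz("top",388,140,z),atz("top",389,175,z))
im=cv2.imread("pics/side0.png")[0:240,200:420];cv2.imwrite("pics/cl.png",cv2.resize(im,None,fx=2.5,fy=2.5))
im=cv2.imread("pics/top0.png")[40:220,320:500];cv2.imwrite("pics/cl2.png",cv2.resize(im,None,fx=3.2,fy=3.2))
```

```text
0.35 wrist corner at TCP(.472,.123): [0.491 0.051 0.35 ] front [0.528 0.068 0.35 ]
0.45 wrist corner at TCP(.472,.123): [0.469 0.059 0.45 ] front [0.5   0.073 0.45 ]
0.5 wrist corner at TCP(.472,.123): [0.458 0.063 0.5  ] front [0.486 0.076 0.5  ]
0.26 clamp rod ends [ 0.621 -0.026  0.26 ] [ 0.566 -0.025  0.26 ]
0.3 clamp rod ends [ 0.607 -0.019  0.3  ] [ 0.554 -0.018  0.3  ]
0.4 clamp rod ends [ 0.571 -0.003  0.4  ] [ 0.525 -0.002  0.4  ]
```

View pics/cl.png

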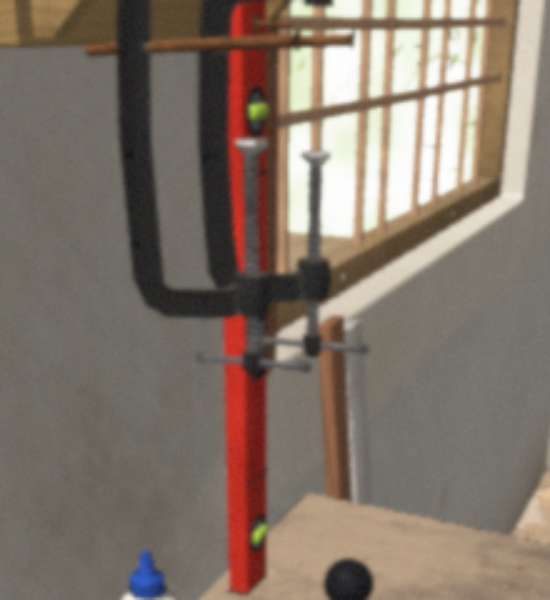

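View pics/cl2.png

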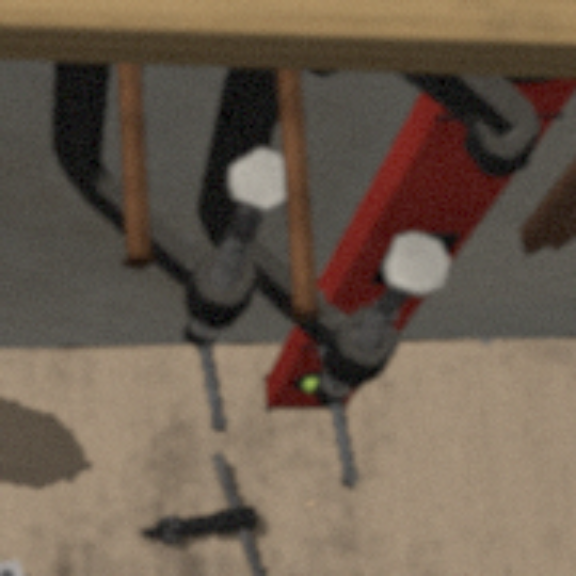

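```bash
python3 -m creep '[{"fingers":0,"linear":[1.5,-9,0],"angular":[0,0,0]},{"fingers":0,"linear":[1.5,-9,0],"angular":[0,0,0]},{"fingers":0,"linear":[1.5,-9,0],"angular":[0,0,0]},{"fingers":0,"linear":[1.5,-9,0],"angular":[0,0,0]},{"fingers":0,"linear":[0,0,0],"angular":[0,0,0]}]'
python3 - <<'E'
from h import *
for c in("top","side"): cv2.imwrite(f"pics/{c}6.png",cv2.resize(optics.capture(c)[190:370,230:450],None,fx=3.3,fy=3.3))
s=readout.get_state();print(s["time_s"],s["wrist_force"])
p=np.array(s["tool_pos"])-[0.4735,0.1292,0];print(p@[np.cos(.178),np.sin(.178),0],p@[-np.sin(.178),np.cos(.178),0])
E
```

```text
time_s: 8.1
tool_pos: [0.4409, 0.0674, 0.3057]
tcp_rot: [[0.985, 0.175, 0.0], [0.175, -0.985, -0.0], [0.0, 0.0, -1.0]]
wrist_force: [-0.7, -0.3, 0.4]
opening: 0.0001
8.2 [ 0.01076726 -0.55376806 -0.64669455]
-0.04317239860388623 -0.05410039684761918
```

View pics/side6.png

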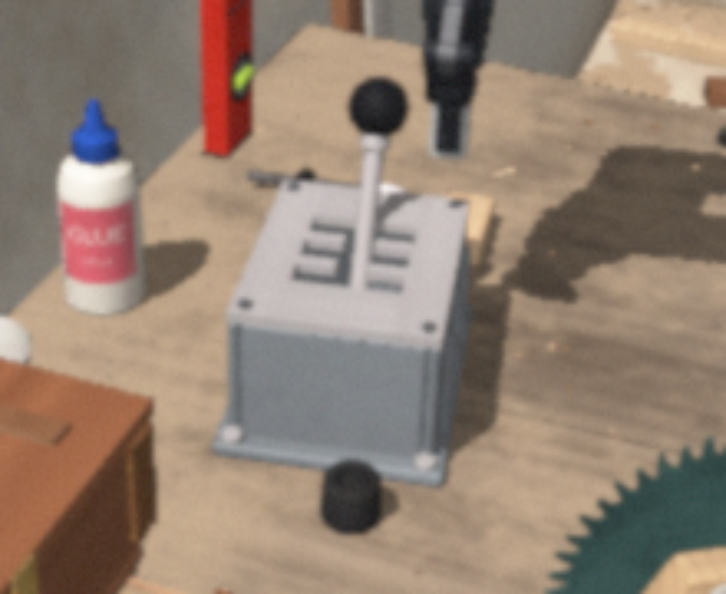

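View pics/top6.png

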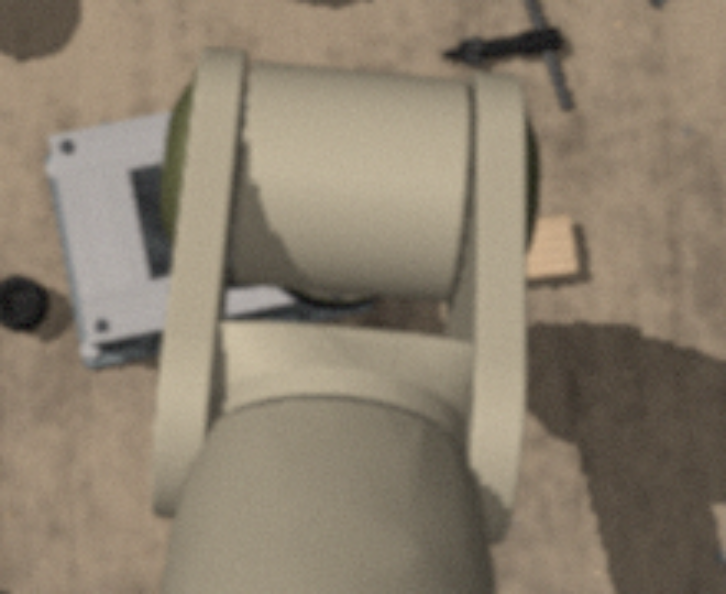

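```bash
python3 -m creep '[{"fingers":0,"linear":[5,1,0],"angular":[0,0,0]},{"fingers":0,"linear":[5,1,0],"angular":[0,0,0]},{"fingers":0,"linear":[5,1,0],"angular":[0,0,0]},{"fingers":0,"linear":[5,1,0],"angular":[0,0,0]},{"fingers":0,"linear":[5,1,0],"angular":[0,0,0]},{"fingers":0,"linear":[0,0,0],"angular":[0,0,0]}]'; python3 -m creep '[{"fingers":0,"linear":[5,1,0],"angular":[0,0,0]},{"fingers":0,"linear":[5,1,0],"angular":[0,0,0]},{"fingers":0,"linear":[5,1,0],"angular":[0,0,0]},{"fingers":0,"linear":[5,1,0],"angular":[0,0,0]},{"fingers":0,"linear":[0,0,0],"angular":[0,0,0]}]'
python3 - <<'E'
from h import *
for c in("top","side"): cv2.imwrite(f"pics/{c}7.png",cv2.resize(optics.capture(c)[190:370,230:450],None,fx=3.3,fy=3.3))
s=readout.get_state();print(s["time_s"],s["wrist_force"])
p=np.array(s["tool_pos"])-[0.4735,0.1292,0];print(p@[np.cos(.178),np.sin(.178),0],p@[-np.sin(.178),np.cos(.178),0])
q=proj("side",(.5253,.086,.152));print((q[0]-230)*3.3,(q[1]-190)*3.3)
E
```

```text
time_s: 8.8
tool_pos: [0.4661, 0.0737, 0.3056]
tcp_rot: [[0.984, 0.177, 0.0], [0.177, -0.984, 0.0], [0.0, -0.0, -1.0]]
wrist_force: [-0.0, 0.1, 0.1]
opening: 0.0002
time_s: 9.3
tool_pos: [0.4861, 0.0777, 0.3056]
tcp_rot: [[0.984, 0.177, 0.0], [0.177, -0.984, 0.0], [0.0, -0.0, -1.0]]
wrist_force: [-1.2, 0.5, -0.3]
opening: -0.0001
9.4 [-0.57019814 -0.35610171 -0.624377  ]
0.00282518149035883 -0.052890486254200376
302.1860880213998 109.26394465199698
```

View pics/side7.png

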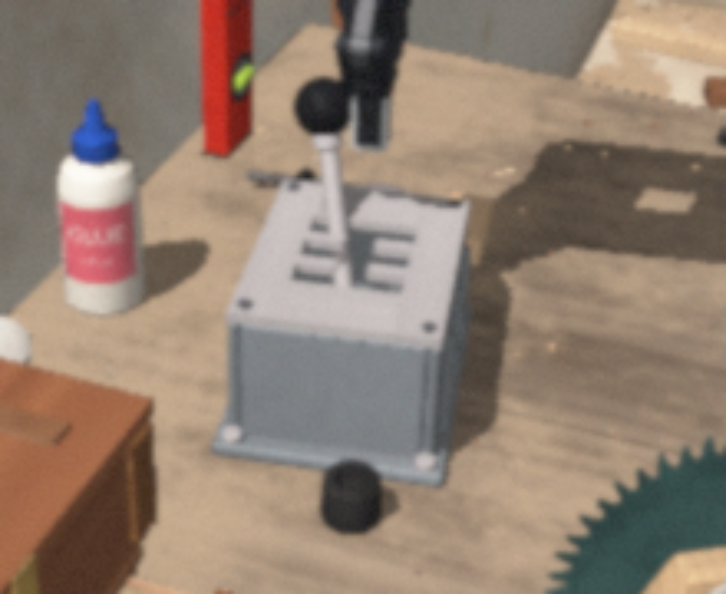

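View pics/top7.png

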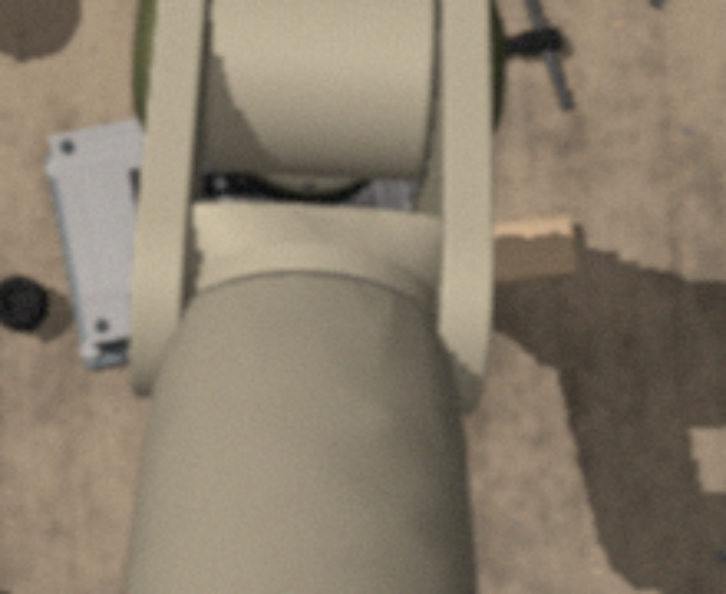

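```bash
python3 -m creep '[{"fingers":0,"linear":[4,0.7,0],"angular":[0,0,0]},{"fingers":0,"linear":[4,0.7,0],"angular":[0,0,0]},{"fingers":0,"linear":[0,0,0],"angular":[0,0,0]}]'|grep -E "pos|force"; python3 -m creep '[{"fingers":0,"linear":[2,0.4,0],"angular":[0,0,0]},{"fingers":0,"linear":[0,0,0],"angular":[0,0,0]}]'|grep -E "pos|force"
python3 -m creep '[{"fingers":0,"linear":[1.5,0.3,0],"angular":[0,0,0]},{"fingers":0,"linear":[0,0,0],"angular":[0,0,0]}]'|grep -E "pos|force"
python3 - <<'E'
from h import *
cv2.imwrite("pics/top8.png",optics.capture("top"));cv2.imwrite(f"pics/side8.png",cv2.resize(optics.capture("side")[190:370,230:450],None,fx=3.3,fy=3.3))
E
```

```text
tool_pos: [0.494, 0.079, 0.3057]
wrist_force: [-1.3, 0.6, -0.3]
tool_pos: [0.4957, 0.0794, 0.3057]
wrist_force: [-0.1, 0.1, 0.2]
tool_pos: [0.4971, 0.0797, 0.3057]
wrist_force: [-0.7, -0.8, -0.8]
```

View pics/side8.png

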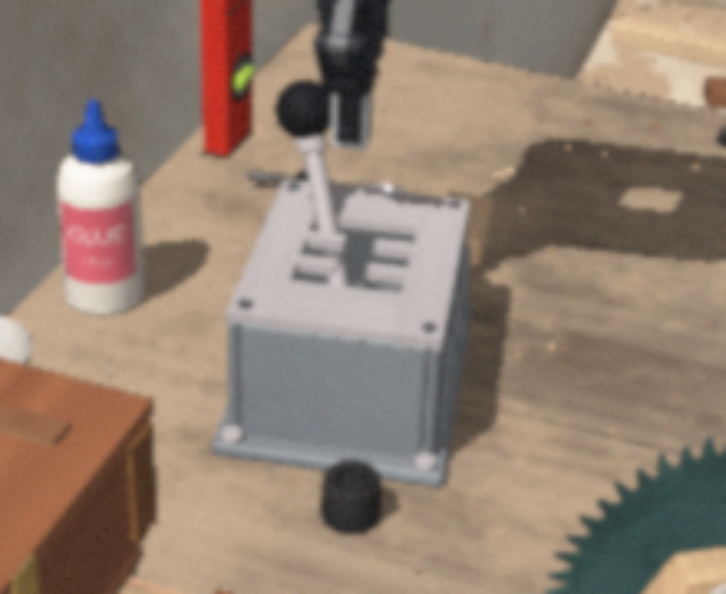

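View pics/top8.png

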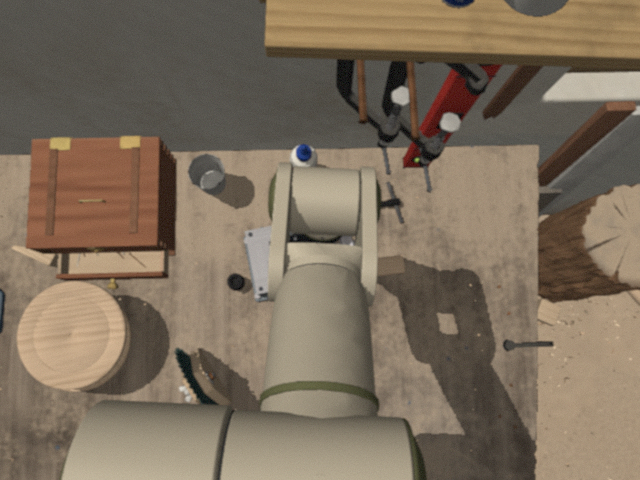

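```bash
for i in 1; do python3 -m creep '[{"fingers":0,"linear":[1.5,0.3,0],"angular":[0,0,0]},{"fingers":0,"linear":[0,0,0],"angular":[0,0,0]}]'|grep -E "pos|force"; done
python3 -m creep '[{"fingers":0,"linear":[1.5,0.3,0],"angular":[0,0,0]},{"fingers":0,"linear":[0,0,0],"angular":[0,0,0]}]'|grep -E "pos|force"
python3 -m creep '[{"fingers":0,"linear":[1,0.2,0],"angular":[0,0,0]},{"fingers":0,"linear":[0,0,0],"angular":[0,0,0]}]'|grep -E "pos|force"
```

```text
tool_pos: [0.4986, 0.08, 0.3057]
wrist_force: [-1.4, -0.9, -0.5]
tool_pos: [0.5002, 0.0803, 0.3057]
wrist_force: [-1.8, 0.0, -0.0]
tool_pos: [0.501, 0.0805, 0.3056]
wrist_force: [-3.0, -0.8, -0.6]
```

```bash
python3 -m creep '[{"fingers":0,"linear":[1,0.2,0],"angular":[0,0,0]},{"fingers":0,"linear":[0,0,0],"angular":[0,0,0]}]'|grep -E "pos|force"
python3 -m creep '[{"fingers":0,"linear":[1,0.2,0],"angular":[0,0,0]},{"fingers":0,"linear":[0,0,0],"angular":[0,0,0]}]'|grep -E "pos|force"
```

```text
tool_pos: [0.5018, 0.0807, 0.3055]
wrist_force: [-5.4, 0.2, -0.4]
tool_pos: [0.5025, 0.0809, 0.3054]
wrist_force: [-7.6, -1.6, 0.0]
```

Firmly at the stop. Back straight off, then check.

```bash
python3 -m creep '[{"fingers":0,"linear":[-5,-1,0],"angular":[0,0,0]},{"fingers":0,"linear":[-10,-2,0],"angular":[0,0,0]},{"fingers":0,"linear":[-20,-4,0],"angular":[0,0,0]},{"fingers":0,"linear":[-20,-4,0],"angular":[0,0,0]},{"fingers":0,"linear":[-10,-2,20],"angular":[0,0,0]},{"fingers":0,"linear":[-5,-20,30],"angular":[0,0,0]},{"fingers":0,"linear":[-10,-35,20],"angular":[0,0,0]},{"fingers":0,"linear":[-10,-35,0],"angular":[0,0,0]},{"fingers":0,"linear":[-10,-35,0],"angular":[0,0,0]},{"fingers":0,"linear":[-10,-35,0],"angular":[0,0,0]},{"fingers":0,"linear":[0,-35,0],"angular":[0,0,0]},{"fingers":0,"linear":[0,0,0],"angular":[0,0,0]}]'
python3 - <<'E'
from h import *
for c in("top","side"):
    cv2.imwrite(f"pics/{c}9.png",cv2.resize(optics.capture(c)[170:370,200:450],None,fx=3,fy=3))
    for n in("rubber_stop","chuck_key","offcut_a","knob_centre"):
        print(c,n,[(round(r["xy"][0]*640),round(r["xy"][1]*480),round(r["confidence"],2)) for r in nets.look_for(n,c)][:2])
    q=proj(c,(.5253,.086,.152));print((q[0]-200)*3,(q[1]-170)*3)
E
```

```text
time_s: 12.4
tool_pos: [0.3927, -0.13, 0.3761]
tcp_rot: [[0.985, 0.172, 0.002], [0.172, -0.985, -0.002], [0.002, 0.002, -1.0]]
wrist_force: [0.2, 0.1, 0.1]
opening: -0.0003
top rubber_stop [(233, 280, 0.49)]
top chuck_key [(389, 205, 0.83)]
top offcut_a [(387, 262, 0.89)]
top knob_centre [(312, 220, 0.65)]
347.7073460652099 142.0556529134897
side rubber_stop [(335, 341, 0.78)]
side chuck_key [(310, 244, 0.5)]
side offcut_a []
side knob_centre [(327, 231, 0.93)]
364.71462547399983 159.33085877454272
```

View pics/top9.png

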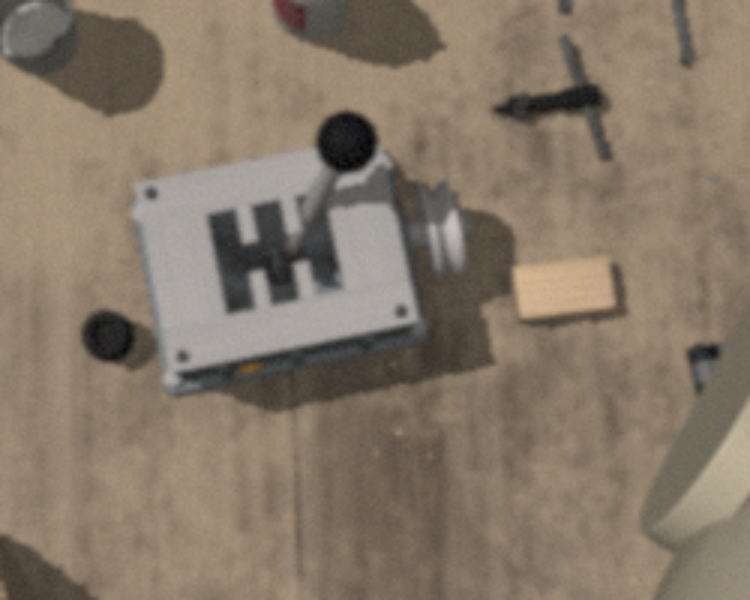

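View pics/side9.png

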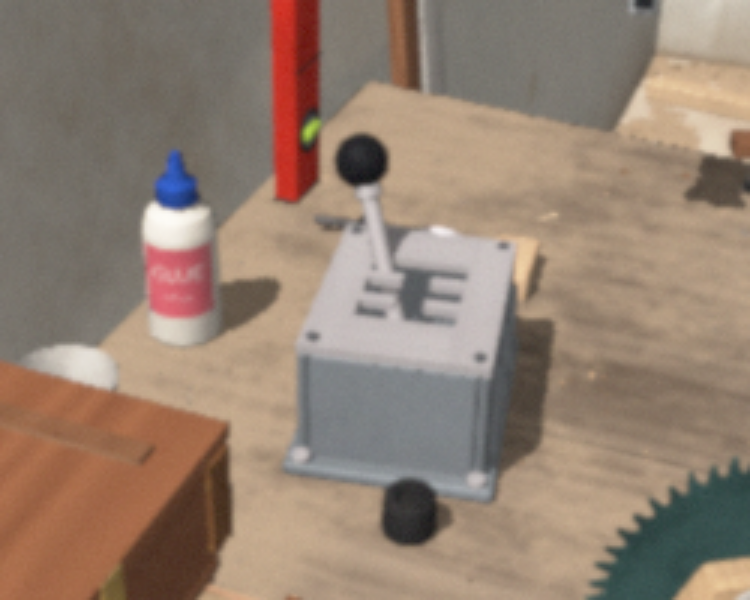

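The knob sits at (347,141) in the top crop and (361,160) in the side crop. For home I expected (348,142) and (365,159), so it is fully home. The loose things have not moved, and the arm touches nothing.

```bash
python3 -c "
from bench import workorder;print(workorder.close_job())"
```

```text
the job is handed in; nothing more can be done
None
```

The gearbox is in third. I pushed the knob with closed fingers, first right along the cross channel to its stop (about 8 N), then from behind forward to the end of the third slot (about 7.6 N). I then backed clear and handed the job in at about 13 s of the 58 s allowed.

- **Lever position:** in the last pictures the knob is within about 1 pixel of the expected home point in the top view and about 1–2 pixels in the side view. The rod stands in the third slot's forward end, and the knob's height fits a seated lever.
- **Loose things:** the rubber stop and chuck key were found within 2–3 pixels of where they were in both views. The beech block matched in the top view. The network missed it in the last side picture, though it is partly visible there behind the gearbox, where it was.
- **Robot:** the fingers are well away from the gearbox, and the wrist force reads about zero.

The joint values themselves cannot be read, so the lean, the lift and the passing check at the third slot are inferred from the pictures and forces. No verdict was reported.

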